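Finish packing the kit box

TASK

Finish packing the low open wooden box: put the open white jar and the orange-red plug with three steel pins into the space left beside the brown medallion, both standing upright on the box floor. Set them down rather than dropping them, and leave the medallion lying flat in the box.

Things in the scene. Friction and masses are not known exactly. Their poses are not given: they have to be found in the camera images.
- kit_box: low open box of light wood with steel corner angles, fixed to the table, outer 86 (x) by 176 (y) by 22 mm high, walls and floor 5 mm thick, so inside 76 (x) by 166 (y) mm. Origin: centre of its underside; its y axis runs along its length, z up. The medallion already lies at its -y end (edge 1 to 4 mm from that end wall); the other 114 mm of length are free, enough for jar and plug in one row along y, in either order, with about 26 mm to spare in all
- jar: open white screw-neck jar, round, 52 mm diameter, 58 mm high, 0.11 kg, standing upright on the table. Origin: centre of its underside, z up. Can be gripped across its diameter from above
- plug: orange-red round plug, 36 mm diameter, solid body 40 mm high with three thin steel pins standing 10 mm above it, 0.03 kg, standing upright with pins up. Origin: centre of its underside, z up. Grip the round body, not the pins. A plain red cap (34 mm diameter, 28 mm high, no pins) standing on the table elsewhere is not wanted
- medallion: round brown disc, 48 mm diameter, 10 mm thick, lying flat and loose on the box floor at the box's -y end. Origin: centre of its underside
Things that resemble listed ones, but are neither listed nor needed, are in the scene too. Of the things that look like the medallion, the largest one is meant.

How it is judged (in metres and radians):
At the end, for the whole second after the job is handed in: Jar, plug and medallion are all within the box walls and resting on its floor (undersides less than 9 mm above the box's underside, the floor being at 5 mm), each upright or flat to within 10 degrees, and at rest (x of jar in the frame of kit_box between -0.014 and 0.014 m and y of jar in the frame of kit_box between -0.059 and 0.059 m and z of each of jar, plug, medallion in the frame of kit_box below 0.009 m and angle between each of jar, plug, medallion's own z axis and vertical below 0.17 rad and linear speed of each of jar, plug, medallion below 0.02 m/s and x of plug in the frame of kit_box between -0.022 and 0.022 m and y of plug in the frame of kit_box between -0.067 and 0.067 m and x of medallion in the frame of kit_box between -0.016 and 0.016 m and y of medallion in the frame of kit_box between -0.061 and 0.061 m); the robot touches nothing.
It fails at once if the jar is dropped (it is let fall with its underside more than 40 mm above the table) (height (world z) of jar above 0.04 m and contact force between jar and the fingers below 0.01 N and contact force between jar and anything else below 0.01 N).
It fails at once if the plug is dropped (it is let fall with its underside more than 40 mm above the table) (height (world z) of plug above 0.04 m and contact force between plug and the fingers below 0.01 N and contact force between plug and anything else below 0.01 N).
It also fails if it takes over 51 s, if anything falls off the work surface, if the arm or the gripper's body presses on something with over 40 N, if the wrist force passes 120 N, or if a joint passes its speed limit or range.

ROBOT

A 6-joint arm with a two-finger parallel gripper is mounted at the origin on a cart in front of the work surface, level with it; the furniture and walls round the work are solid. World frame = base frame: x ahead of the robot, y to its left, z up, the work surface at z = 0. Lengths are in m, angles in degrees, forces in N, time in s.
With the tool pointing down it reaches from about 0.25 to 0.725 m from the base axis. Payload 9.7 kg.
Tool frame: the origin (TCP) lies midway between the tips of the shut fingers; the grasp point (between the pads) lies 19 mm behind it (bot.pinch_z is the distance from the TCP to the grasp point, in m); z points along the fingers, y is the direction in which the jaws open and shut (so a half turn about z gives the same grasp; the last joint's range is limited). The gripper opens to 85 mm and grips with 20 to 120 N. Pads are 22 mm wide; open, the fingers measure 114 mm over their backs; the gripper's body (76 mm by 85 mm) begins 54 mm behind the grasp point. The pads swing forward as they close: fully open they stand 13 mm farther back than shut.
Start: joints at [-70.073, 4.979, 10.078, 95.1, 0, 90], TCP at [0.187, -0.517, 0.231] pointing down, gripper open.
Joint ranges: [-179.16, 179.16], [-48.56, 103.87], [-65.8, 70.77], [-126.05, 130.52], [-82.76, 87.17], [-180, 180]. Speed limits (degrees/s): [127.2, 127.2, 147.25, 180, 180, 180].

INTERFACE

Orientations are given as [roll, pitch, yaw] about the fixed x, y, z axes, in that order (R = Rz(yaw) Ry(pitch) Rx(roll)).
In Python, from workcell import bot, imaging gives the robot as it stands.
- The arm moves only by the tool servo_tool, never from a script. Its argument "moves" is a list that holds one entry, the list of rows, each a list of 7 numbers: the turn, a rotation vector about the tool's x, y, z in rad, then the shift along the tool's x, y, z in cm, then the finger opening in cm, from 0 to 8.54. A call has 1 to 12 rows; each row shifts and turns the pose as measured when the row begins, along the tool's axes as they then stand; what a row does not reach is not made up. A row lasts 1/12 s, in which the tool goes at most 41.7 mm and 7.16 degrees, less where a joint would pass 70% of its speed; a pose out of reach is approached as far as the arm can. A call is refused whole if a number of a shift passes 4.17 or a number of a turn 0.125, either way. A call with a gripper value outside its range is refused whole. The fingers move at their own pace and stop on an object; "force" is the grip in N (left out, the last holds). Time passes only in rows, so rows that do not move let the fingers close. It gives the time, the measured TCP pose, the force and the opening at its end, in the units of the state.
- bot.get_obs(): the state, without advancing time (a new reading comes with each control period).
- imaging.camera(name): name is "scene" or "top"; returns the picture (400x640x3 uint8, blue, green, red); there is no depth.
- imaging.calibration(name): a dict with "fx", "fy", "cx", "cy" (pixels), "camera_from_world" (4x4, takes a point from world to camera coordinates). Camera axes: x right, y down, z forward; pixel columns grow to the right and rows downward; lengths in m; the calibration is good to about 2 mm. A picture is of the moment at which its call begins. calibration takes no time and is no camera call.
- bot.job_done(): hands the job in, once; it reports no verdict.
The state is a dict: "time": time; "q": joint angles; "qd": joint speeds; "joint_efforts": joint torques, N m; "ee_pos": TCP position; "tcp_rot": TCP orientation; "wrist_force": force on the tool from outside, world axes, zero at the start; "torque": the same for the moment, N m; "opening": finger opening in m.
Only numpy, scipy, OpenCV 4.12 (cv2) and the standard library are available. Lean on these libraries where they do the work, as an engineer would, in place of code of your own. Each camera call takes 0.05 s, during which the arm holds its last target.

## Working session

There is one attempt and no reset: what is moved stays moved. The work goes in short steps, Python scripts to look and compute and a tool call to move; the robot and the scene stay as the last step left them, time stands still between calls to the robot, and variables do not carry over. Pictures are saved under pics/ and viewed, and the job is handed in when it is done.

Besides the shell and the picture viewer there is one more tool, called as name([rows], argument=value, ...), one row to a line, values as JSON. servo_tool: Moves the arm, as the interface text tells. Its arguments: {"type":"object","properties":{"moves":{"type":"array","items":{"type":"array","items":{"type":"array","items":{"type":"number"}}}},"force":{"type":"number"}},"required":["moves"]}

```bash
mkdir -p pics; ls; python3 - <<'E'
from workcell import bot, imaging
import cv2
for n in("scene","top"):
    cv2.imwrite(f"pics/{n}0.png",imaging.camera(n)); c=imaging.calibration(n); print(n,c)
print(bot.get_obs(),bot.pinch_z)
E
```

```text
pics
scene {'fx': 393.3826427426708, 'fy': 393.3826427426708, 'cx': 311.00135981408175, 'cy': 195.12508391799616, 'camera_from_world': array([[-0.78761096, -0.61612621,  0.0075812 ,  0.51932063],
       [-0.26806864,  0.33154929, -0.90455197,  0.17408225],
       [ 0.55480463, -0.71446733, -0.42629597,  0.63206203],
       [ 0.        ,  0.        ,  0.        ,  1.        ]])}
top {'fx': 383.79770675055437, 'fy': 383.79770675055437, 'cx': 319.7968660749357, 'cy': 198.90138619390638, 'camera_from_world': array([[-0.0278589 , -0.99944161, -0.01844843,  0.15177207],
       [-0.98397429,  0.03067009, -0.17565292,  0.58146598],
       [ 0.17612065,  0.01325929, -0.98427928,  0.80568231],
       [ 0.        ,  0.        ,  0.        ,  1.        ]])}
{'time': 0.1, 'q': array([-7.00710747e+01,  5.00914780e+00,  1.00391807e+01,  9.50989114e+01,
       -1.93721882e-03,  9.00024569e+01]), 'qd': array([-0.02848777, -0.07689738,  0.12681714,  0.02219919,  0.08731453,
       -0.01203347]), 'joint_efforts': array([ 1.41115746e-03, -5.21562159e+01,  4.65651584e+01,  1.60175812e-02,
        1.26247753e-05, -2.34616448e-05]), 'ee_pos': array([ 0.18739317, -0.51688078,  0.23064413]), 'tcp_rot': array([-1.79931122e+02,  1.94017096e-03,  1.99264707e+01]), 'wrist_force': array([0.86258646, 0.37215638, 0.10993722]), 'torque': array([0.01371959, 0.00128179, 0.04217344]), 'opening': 0.08540449609752922} 0.0187
```

View pics/scene0.png

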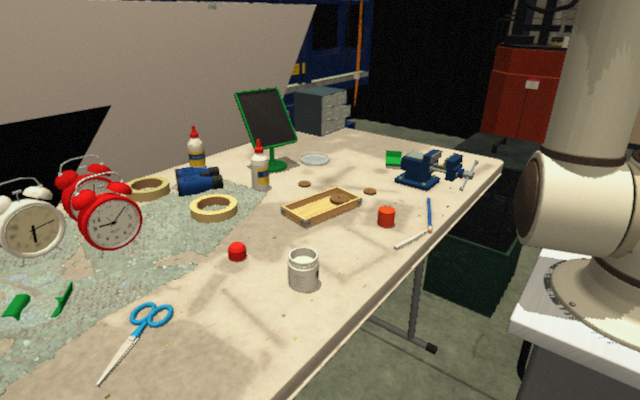

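View pics/top0.png

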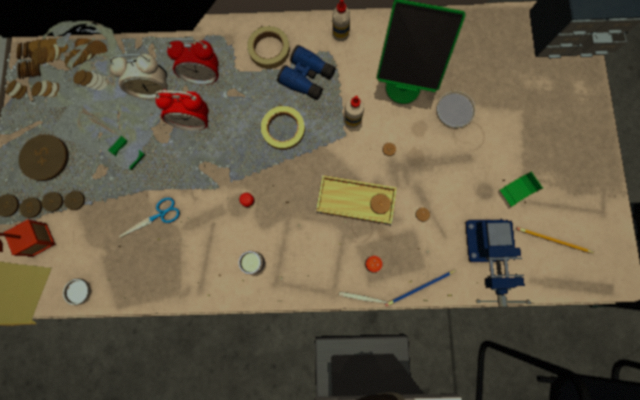

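```bash
cat > h.py <<'E'
import numpy as np, cv2
from workcell import bot, imaging
C={n:imaging.calibration(n) for n in("scene","top")}
def ray(n,u,v):
    c=C[n];T=c["camera_from_world"];R=T[:3,:3]
    d=R.T@np.array([(u-c["cx"])/c["fx"],(v-c["cy"])/c["fy"],1]);return -R.T@T[:3,3],d/np.linalg.norm(d)
def onz(n,u,v,z):
    o,d=ray(n,u,v);return o+d*(z-o[2])/d[2]
def tri(p,q):
    o1,d1=ray("scene",*p);o2,d2=ray("top",*q)
    s=np.linalg.lstsq(np.stack([d1,-d2],1),o2-o1,rcond=None)[0]
    a,b=o1+s[0]*d1,o2+s[1]*d2;return (a+b)/2,np.linalg.norm(a-b)
def proj(n,p):
    c=C[n];x=c["camera_from_world"]@np.append(p,1);return c["fx"]*x[0]/x[2]+c["cx"],c["fy"]*x[1]/x[2]+c["cy"]
def crop(n,im,u,v,w,h,k,f):
    cv2.imwrite(f,cv2.resize(im[v:v+h,u:u+w],None,fx=k,fy=k,interpolation=cv2.INTER_NEAREST))
E
python3 - <<'E'
from h import *
s=cv2.imread("pics/scene0.png");t=cv2.imread("pics/top0.png")
crop("s",s,220,170,200,140,4,"pics/sc.png");crop("t",t,230,170,200,120,4,"pics/tc.png")
print(onz("top",251,263,.05),onz("top",77,292,.05),onz("top",373,264,.04),onz("top",356,200,.02))
E
```

```text
[0.4485615  0.28896169 0.05      ] [0.39694264 0.66855311 0.05      ] [0.43900189 0.02182991 0.04      ] [0.58637121 0.05114848 0.02      ]
```

View pics/sc.png

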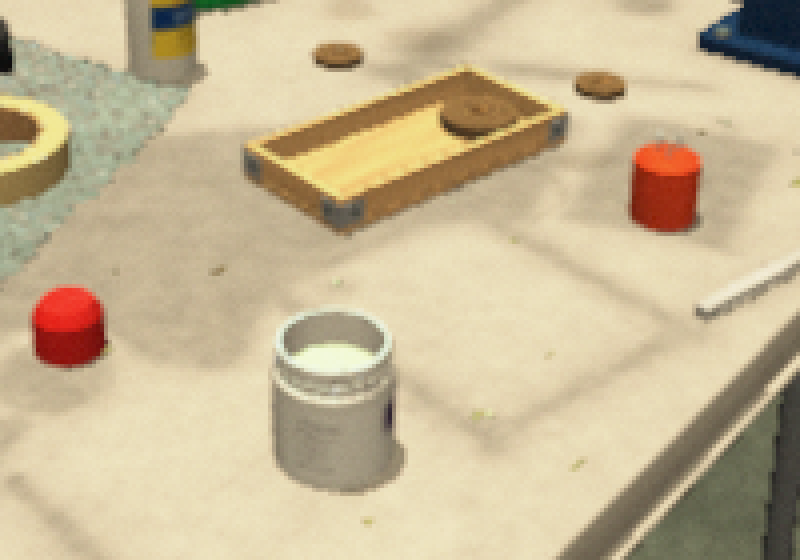

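View pics/tc.png

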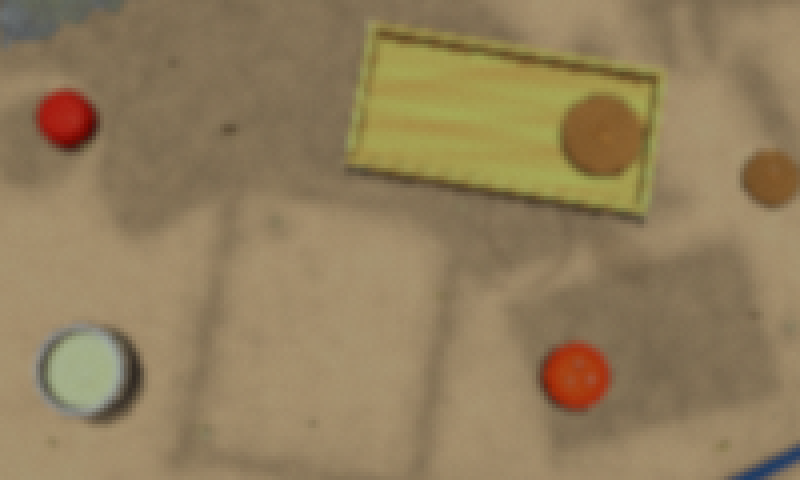

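```bash
cat >> h.py <<'E'
def blob(im,lo,hi,near,roi=45,k=0):
    h=cv2.cvtColor(im,cv2.COLOR_BGR2HSV);m=cv2.inRange(h,np.array(lo),np.array(hi))
    mm=np.zeros_like(m);x,y=near;sl=np.s_[max(0,y-roi):y+roi,max(0,x-roi):x+roi];mm[sl]=m[sl]
    if k: mm=cv2.morphologyEx(mm,cv2.MORPH_CLOSE,np.ones((k,k)))
    cs,_=cv2.findContours(mm,cv2.RETR_EXTERNAL,cv2.CHAIN_APPROX_NONE)
    return max(cs,key=cv2.contourArea),mm
E
python3 - <<'E'
from h import *
s=cv2.imread("pics/scene0.png");t=cv2.imread("pics/top0.png")
hs=cv2.cvtColor(s,cv2.COLOR_BGR2HSV);ht=cv2.cvtColor(t,cv2.COLOR_BGR2HSV)
for nm,h,p in [("s jar wall",hs,(303,278)),("s jar rim",hs,(290,258)),("s table",hs,(330,290)),("s plug top",hs,(386,210)),("s plug side",hs,(386,222)),("s box wall",hs,(325,213)),("t jar rim",ht,(241,263)),("t jar in",ht,(251,263)),("t table",ht,(300,240)),("t shadow",ht,(300,180)),("t box",ht,(340,195)),("t rim",ht,(355,215)),("t plug",ht,(373,264)),("t med",ht,(380,204)),("s med",hs,(340,198))]: print(nm,h[p[1],p[0]])
c,_=blob(t,(0,190,90),(12,255,255),(373,264),20);print("plug top",cv2.minEnclosingCircle(c),cv2.fitEllipse(c))
c,_=blob(s,(0,190,90),(12,255,255),(386,216),25);print("plug scene",cv2.boundingRect(c))
c,_=blob(t,(22,100,80),(35,255,255),(356,200),60,9);print("box top",cv2.minAreaRect(c),cv2.boxPoints(cv2.minAreaRect(c)).tolist())
E
```

```text
s jar wall [ 21  54 151]
s jar rim [ 34  31 225]
s table [ 22  51 234]
s plug top [  8 210 241]
s plug side [  6 230 154]
s box wall [ 16 146 140]
t jar rim [ 34  57 111]
t jar in [ 40  49 176]
t table [ 18  86 160]
t shadow [ 18  88 130]
t box [ 26 131 166]
t rim [ 28 120 163]
t plug [  9 205 162]
t med [ 16 171 136]
s med [ 16 150 139]
plug top ((373.5, 263.5), 7.905794143676758) ((373.3822021484375, 263.5438232421875), (14.814664840698242, 15.217897415161133), 87.46929931640625)
plug scene (378, 207, 17, 20)
box top ((356.5779724121094, 198.92660522460938), (77.6175537109375, 38.1234130859375), 9.86580753326416) [[315.0770568847656, 211.056884765625], [321.6091613769531, 173.49725341796875], [398.0788879394531, 186.79632568359375], [391.5467834472656, 224.35595703125]]
```

```bash
python3 - <<'E'
from h import *
s=cv2.imread("pics/scene0.png");t=cv2.imread("pics/top0.png")
print("cams",ray("scene",0,0)[0],ray("top",0,0)[0])
S=[(466,66),(567,112),(345,203),(246,146)];
# top: left end is +y ; scene left = far? 
Tt={"TL":(370,21),"TR":(663,72),"BR":(647,216),"BL":(345,168)}
for n,p in zip(["TR?","BR","BL","TL"],S):
    k=n.strip("?");q=Tt[k];P,e=tri((p[0]/4+220,p[1]/4+170),(q[0]/4+230,q[1]/4+170));print(k,P.round(4),round(e,4), onz("scene",p[0]/4+220,p[1]/4+170,.022).round(4),onz("top",q[0]/4+230,q[1]/4+170,.022).round(4))
c,_=blob(s,(0,150,205),(14,255,255),(386,211),14);e1=cv2.fitEllipse(c);print("plug s top",e1)
c,_=blob(t,(0,190,90),(12,255,255),(373,264),20);(q,_)=cv2.minEnclosingCircle(c);print(tri(e1[0],q))
# jar
c,m=blob(t,(25,20,80),(130,75,255),(251,263),20,3);print("jar top",cv2.boundingRect(c),cv2.fitEllipse(c));qj=cv2.fitEllipse(c)[0]
print(tri((303.5,255.7),qj))
c,_=blob(t,(10,140,80),(19,255,255),(380,204),14);e=cv2.fitEllipse(c);print("med",e,onz("top",*e[0],.015))
E
```

```text
cams [0.10501767 0.71383787 0.42297486] [0.43447848 0.12317094 0.89795256]
TR [ 0.6116 -0.0427  0.0197] 0.0007 [ 0.6084 -0.0385  0.022 ] [ 0.6114 -0.042   0.022 ]
BR [ 0.5283 -0.0284  0.0179] 0.0001 [ 0.5239 -0.021   0.022 ] [ 0.5279 -0.0277  0.022 ]
BL [0.5607 0.1437 0.0191] 0.0013 [0.5568 0.1475 0.022 ] [0.5608 0.144  0.022 ]
TL [0.6471 0.1264 0.0187] 0.0023 [0.6415 0.1308 0.022 ] [0.6473 0.1271 0.022 ]
plug s top ((386.6061096191406, 209.61883544921875), (6.684630393981934, 15.759445190429688), 96.24808502197266)
(array([0.43913319, 0.01959485, 0.0350655 ]), np.float64(0.0021429491471135656))
jar top (240, 252, 21, 22) ((249.91189575195312, 262.2696533203125), (19.259754180908203, 21.002368927001953), 28.858734130859375)
(array([0.44958348, 0.29002324, 0.05481874]), np.float64(0.0012934299173815475))
med ((380.08404541015625, 203.4620361328125), (18.030174255371094, 18.933664321899414), 93.09229278564453) [ 0.57733043 -0.00479097  0.015     ]
```

servo_tool([
  [[0, 0, -0.115, 0, 0, 0, 8.5], [0, 0, -0.115, 0, 0, 0, 8.5], [0, 0, -0.115, 0, 0, 0, 8.5], [0, 0, -0.115, 0, 0, 0, 8.5], [0, 0, -0.115, 0, 0, 0, 8.5], [0, 0, -0.115, 0, 0, 0, 8.5], [0, 0, -0.115, 0, 0, 0, 8.5], [0, 0, -0.115, 0, 0, 0, 8.5], [0, 0, -0.115, 0, 0, 0, 8.5]],
], force=40)

```text
time: 0.85
ee_pos: [0.1869, -0.5156, 0.2266]
tcp_rot: [-179.8, -0.4, 81.8]
wrist_force: [0.9, 0.7, 0.8]
opening: 0.0849
```

```bash
cat >> h.py <<'E'
from scipy.spatial.transform import Rotation as Ro
def go(target,yaw=78.9):
    o=bot.get_obs();R=Ro.from_euler("xyz",o["tcp_rot"],degrees=True)
    rv=(R.inv()*Ro.from_euler("xyz",[180,0,yaw],degrees=True)).as_rotvec()
    print("t",round(o["time"],2),"pos",o["ee_pos"].round(4),"rot",o["tcp_rot"].round(2),"open",round(o["opening"],4),"F",o["wrist_force"].round(1))
    print("turn",rv.round(4),"shift cm",(R.inv().apply(np.array(target)-o["ee_pos"])*100).round(2))
E
python3 - <<'E'
from h import *
go((.439,.0205,.15))
print(onz("top",373.4,263.5,.04))
E
```

```text
t 0.85 pos [ 0.1869 -0.5156  0.2266] rot [-179.76   -0.45   81.77] open 0.0849 F [0.9 0.7 0.8]
turn [-0.0044 -0.0077  0.0501] shift cm [56.61 17.31  8.03]
[0.44006035 0.02089605 0.04      ]
```

servo_tool([
  [[0, 0, 0.05, 2.0, 0.6, 0, 8.5], [0, 0, 0, 4.0, 1.2, 0, 8.5], [0, 0, 0, 4.0, 1.2, 0, 8.5], [0, 0, 0, 4.0, 1.2, 0, 8.5], [0, 0, 0, 4.0, 1.2, 0, 8.5], [0, 0, 0, 4.0, 1.2, 0, 8.5], [0, 0, 0, 4.0, 1.2, 0, 8.5], [0, 0, 0, 4.0, 1.2, 0, 8.5], [0, 0, 0, 4.0, 1.2, 0, 8.5], [0, 0, 0, 4.0, 1.2, 0, 8.5], [0, 0, 0, 4.0, 1.2, 0, 8.5], [0, 0, 0, 2.0, 0.6, 0, 8.5]],
])

```text
time: 1.85
ee_pos: [0.3934, -0.1038, 0.224]
tcp_rot: [-179.5, -0.7, 79.0]
wrist_force: [-0.9, -1.5, -1.0]
opening: 0.085
```

```bash
python3 - <<'E'
from h import *
go((.4395,.0205,.08))
E
```

```text
t 1.85 pos [ 0.3934 -0.1038  0.224 ] rot [-179.48   -0.74   78.96] open 0.085 F [-0.9 -1.5 -1. ]
turn [-0.0091 -0.0129  0.0011] shift cm [12.9   2.28 14.55]
```

servo_tool([
  [[-0.009, -0.013, 0, 3.3, 0.6, 1.0, 8.5], [0, 0, 0, 3.3, 0.6, 2.0, 8.5], [0, 0, 0, 3.3, 0.6, 3.0, 8.5], [0, 0, 0, 3.0, 0.5, 3.0, 8.5], [0, 0, 0, 1.0, 0.2, 3.0, 8.5], [0, 0, 0, 0, 0, 1.5, 8.5], [0, 0, 0, 0, 0, 0, 8.5]],
])

```text
time: 2.43
ee_pos: [0.4454, 0.036, 0.0877]
tcp_rot: [179.8, 0.0, 79.5]
wrist_force: [-0.9, 0.3, 0.0]
opening: 0.085
```

```bash
python3 - <<'E'
from h import *
go((.4395,.0205,.012))
cv2.imwrite("pics/s1.png",imaging.camera("scene"))
E
```

```text
t 2.43 pos [0.4454 0.036  0.0877] rot [1.7982e+02 3.0000e-02 7.9460e+01] open 0.085 F [-0.9  0.3  0. ]
turn [0.0032 0.0006 0.0097] shift cm [-1.63 -0.32  7.57]
```

View pics/s1.png

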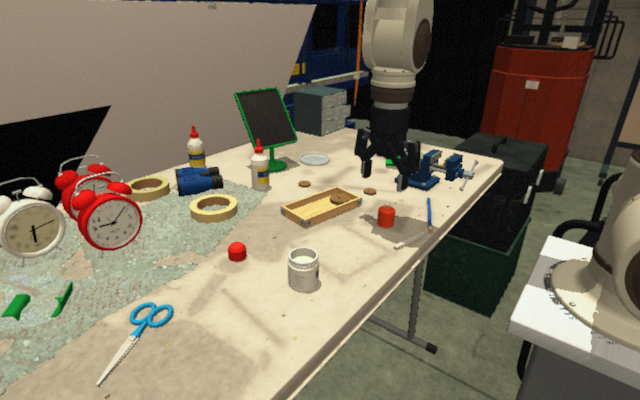

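The gripper is over the plug (scene ~(386,190)), jaws straddling it. I'll centre it slowly and then go down.

servo_tool([
  [[0, 0, 0.01, -0.8, -0.16, 0, 8.5], [0, 0, 0, -0.6, -0.12, 0, 8.5], [0, 0, 0, -0.2, 0, 0, 8.5], [0, 0, 0, 0, 0, 0, 8.5], [0, 0, 0, 0, 0, 0, 8.5]],
])

```text
time: 2.9
ee_pos: [0.4409, 0.0168, 0.0943]
tcp_rot: [179.4, -0.0, 78.6]
wrist_force: [1.2, -0.1, -1.2]
opening: 0.0852
```

```bash
python3 - <<'E'
from h import *
go((.4395,.0205,.012))
E
```

```text
t 2.9 pos [0.4409 0.0168 0.0943] rot [ 1.7945e+02 -4.0000e-02  7.8590e+01] open 0.0852 F [ 1.2 -0.1 -1.2]
turn [ 0.0097 -0.0007 -0.0055] shift cm [ 0.33 -0.29  8.22]
```

servo_tool([
  [[0.005, 0, 0, 0.15, -0.15, 1.0, 8.5], [0.004, 0, 0, 0.1, -0.1, 1.5, 8.5], [0, 0, 0, 0, 0, 1.5, 8.5], [0, 0, 0, 0, 0, 1.5, 8.5], [0, 0, 0, 0, 0, 1.0, 8.5], [0, 0, 0, 0, 0, 0.5, 8.5], [0, 0, 0, 0, 0, 0, 8.5], [0, 0, 0, 0, 0, 0, 8.5]],
])

```text
time: 3.57
ee_pos: [0.4405, 0.0194, 0.0216]
tcp_rot: [179.7, -0.1, 78.4]
wrist_force: [-0.2, -1.0, 0.7]
opening: 0.0849
```

```bash
python3 - <<'E'
from h import *
go((.4395,.0205,.012))
E
```

```text
t 3.57 pos [0.4405 0.0194 0.0216] rot [ 1.7975e+02 -1.4000e-01  7.8420e+01] open 0.0849 F [-0.2 -1.   0.7]
turn [ 0.0044 -0.0024 -0.0084] shift cm [ 0.09 -0.13  0.96]
```

servo_tool([
  [[0, 0, 0, 0.05, -0.1, 0.4, 8.5], [0, 0, 0, 0, 0, 0.4, 8.5], [0, 0, 0, 0, 0, 0, 8.5], [0, 0, 0, 0, 0, 0, 5], [0, 0, 0, 0, 0, 0, 3], [0, 0, 0, 0, 0, 0, 2.5], [0, 0, 0, 0, 0, 0, 2.5], [0, 0, 0, 0, 0, 0, 2.5], [0, 0, 0, 0, 0, 0, 2.5]],
])

```text
time: 4.32
ee_pos: [0.4416, 0.0203, 0.0159]
tcp_rot: [179.5, -0.2, 78.4]
wrist_force: [-0.6, -0.5, -0.1]
opening: 0.0345
```

```bash
python3 - <<'E'
from h import *
go((.4395,.0205,.012))
E
```

```text
t 4.32 pos [0.4416 0.0203 0.0159] rot [179.49  -0.21  78.43] open 0.0345 F [-0.6 -0.5 -0.1]
turn [ 0.009  -0.0036 -0.0083] shift cm [-0.03 -0.22  0.39]
```

servo_tool([
  [[0, 0, 0, 0, 0, -1.0, 2.5], [0, 0, 0, 0, 0, -2.0, 2.5], [0, 0, 0, 0, 0, -2.5, 2.5], [0, 0, 0, 0, 0, -2.0, 2.5], [0, 0, 0, 0, 0, -1.0, 2.5], [0, 0, 0, 0, 0, 0, 2.5]],
])

```text
time: 4.82
ee_pos: [0.4393, 0.0201, 0.1059]
tcp_rot: [179.6, -0.2, 78.4]
wrist_force: [0.3, -0.8, -0.2]
opening: 0.0349
```

```bash
python3 - <<'E'
from h import *
go((.5983,.1052,.10))
im=imaging.camera("scene");crop("s",im,300,120,150,110,5,"pics/s2.png")
E
```

```text
t 4.82 pos [0.4393 0.0201 0.1059] rot [ 1.7964e+02 -1.7000e-01  7.8420e+01] open 0.0349 F [ 0.3 -0.8 -0.2]
turn [ 0.0062 -0.0029 -0.0084] shift cm [11.53 13.86  0.71]
```

View pics/s2.png

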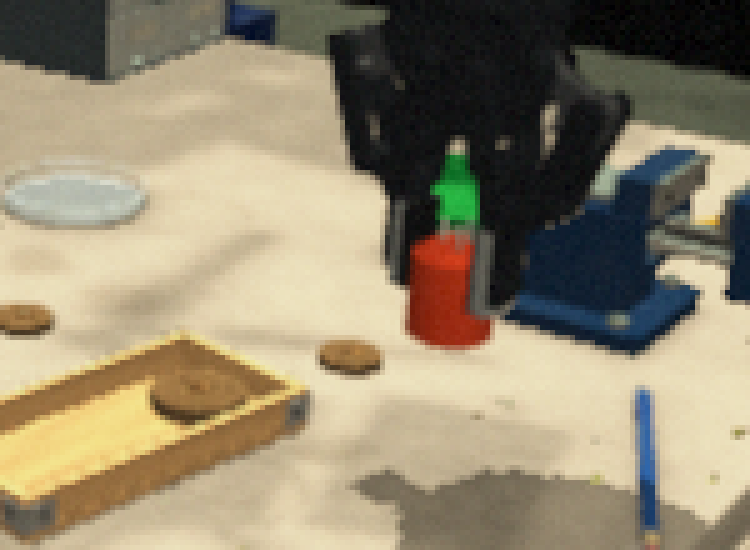

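The plug hangs upright at crop (450,290), gripped on its body, pins free. Next I carry it over the box.

servo_tool([
  [[0.006, 0, -0.008, 0.6, 0.7, 0, 2.5], [0, 0, 0, 1.2, 1.4, 0, 2.5], [0, 0, 0, 1.7, 2.0, 0, 2.5], [0, 0, 0, 1.7, 2.0, 0, 2.5], [0, 0, 0, 1.7, 2.0, 0, 2.5], [0, 0, 0, 1.7, 2.0, 0, 2.5], [0, 0, 0, 1.2, 1.4, 0, 2.5], [0, 0, 0, 0.6, 0.7, 0, 2.5], [0, 0, 0, 0.2, 0.3, 0, 2.5], [0, 0, 0, 0, 0, 0, 2.5], [0, 0, 0, 0, 0, 0, 2.5]],
])

```text
time: 5.78
ee_pos: [0.5831, 0.1027, 0.0894]
tcp_rot: [-179.1, 0.2, 78.8]
wrist_force: [-0.7, 0.2, -0.3]
opening: 0.0349
```

```bash
python3 - <<'E'
from h import *
go((.5983,.1052,.0209))
E
```

```text
t 5.78 pos [0.5831 0.1027 0.0894] rot [-179.08    0.18   78.84] open 0.0349 F [-0.7  0.2 -0.3]
turn [-0.016   0.0031 -0.0011] shift cm [0.56 1.55 6.83]
```

servo_tool([
  [[-0.008, 0.003, 0, 0.3, 0.7, 0, 2.5], [-0.008, 0, 0, 0.3, 0.7, 0.5, 2.5], [0, 0, 0, 0, 0.2, 1.0, 2.5], [0, 0, 0, 0, 0, 1.0, 2.5], [0, 0, 0, 0, 0, 0.6, 2.5], [0, 0, 0, 0, 0, 0, 2.5], [0, 0, 0, 0, 0, 0, 2.5]],
])

```text
time: 6.37
ee_pos: [0.5991, 0.1039, 0.0539]
tcp_rot: [180.0, 0.0, 78.7]
wrist_force: [0.4, 0.3, -0.0]
opening: 0.0346
```

```bash
python3 - <<'E'
from h import *
go((.5983,.1052,.0209))
im=imaging.camera("scene");crop("s",im,240,120,150,110,5,"pics/s3.png")
im=imaging.camera("top");crop("s",im,290,140,130,90,6,"pics/t3.png")
E
```

```text
t 6.37 pos [0.5991 0.1039 0.0539] rot [1.7999e+02 3.0000e-02 7.8740e+01] open 0.0346 F [ 0.4  0.3 -0. ]
turn [ 0.0002  0.0006 -0.0028] shift cm [ 0.11 -0.11  3.3 ]
```

View pics/s3.png

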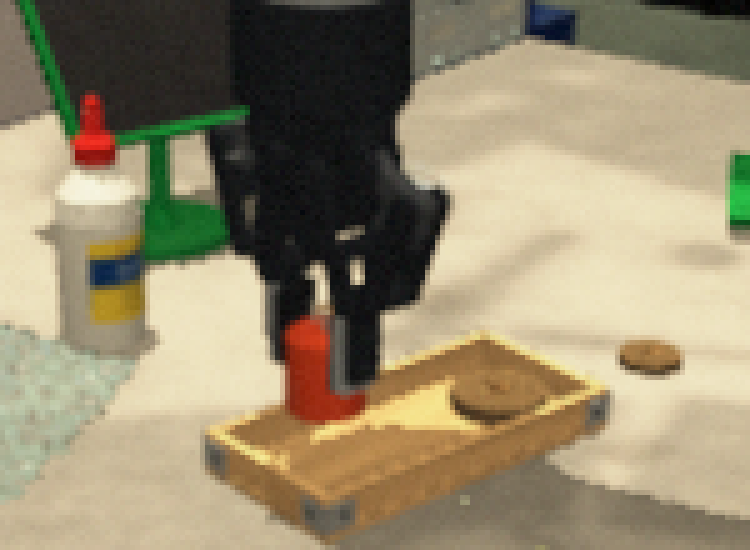

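View pics/t3.png

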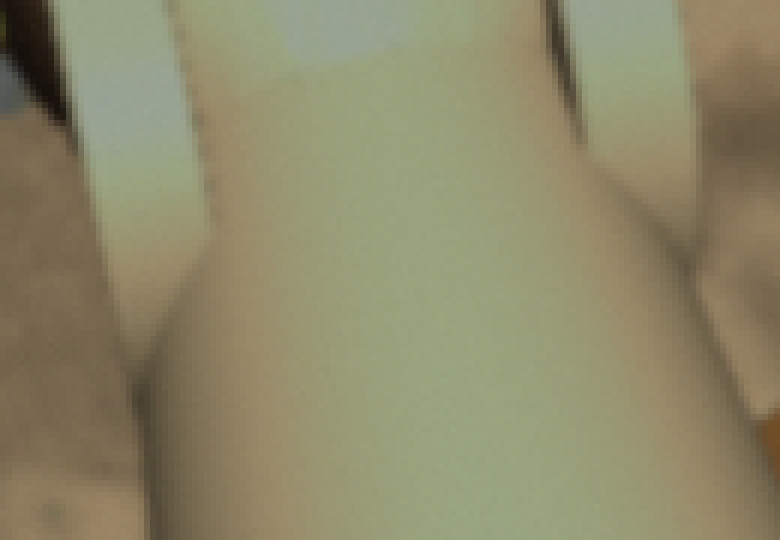

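In the scene view the plug (crop ~(325,370)) is above the +y end of the box and clear of the walls. The arm blocks the top view. I'll lower it.

servo_tool([
  [[0, 0, 0, 0.1, -0.1, 0.5, 2.5], [0, 0, 0, 0, 0, 0.8, 2.5], [0, 0, 0, 0, 0, 0.6, 2.5], [0, 0, 0, 0, 0, 0.3, 2.5], [0, 0, 0, 0, 0, 0, 2.5], [0, 0, 0, 0, 0, 0, 2.5]],
])

```text
time: 6.97
ee_pos: [0.5988, 0.1055, 0.031]
tcp_rot: [179.9, -0.0, 78.8]
wrist_force: [0.9, 0.2, -0.6]
opening: 0.0346
```

```bash
python3 - <<'E'
from h import *
go((.5983,.1052,.0209))
E
```

```text
t 6.97 pos [0.5988 0.1055 0.031 ] rot [ 1.7988e+02 -1.0000e-02  7.8750e+01] open 0.0346 F [ 0.9  0.2 -0.6]
turn [ 0.0022 -0.0001 -0.0026] shift cm [-0.04 -0.05  1.01]
```

servo_tool([
  [[0, 0, 0, 0, 0, 0.4, 2.5], [0, 0, 0, 0, 0, 0.3, 2.5], [0, 0, 0, 0, 0, 0.2, 2.5], [0, 0, 0, 0, 0, 0.15, 2.5], [0, 0, 0, 0, 0, 0.1, 2.5], [0, 0, 0, 0, 0, 0, 2.5]],
])

```text
time: 7.47
ee_pos: [0.5994, 0.1055, 0.0211]
tcp_rot: [179.8, -0.1, 78.7]
wrist_force: [0.3, -0.4, 0.0]
opening: 0.0347
```

```bash
python3 - <<'E'
from h import *
go((.5983,.1052,.0209))
E
```

```text
t 7.47 pos [0.5994 0.1055 0.0211] rot [ 1.7976e+02 -5.0000e-02  7.8740e+01] open 0.0347 F [ 0.3 -0.4  0. ]
turn [ 0.0042 -0.0009 -0.0027] shift cm [-0.05 -0.1   0.02]
```

servo_tool([
  [[0, 0, 0, 0, 0, 0.1, 2.5], [0, 0, 0, 0, 0, 0.1, 2.5], [0, 0, 0, 0, 0, 0.1, 2.5]],
])

```text
time: 7.72
ee_pos: [0.5996, 0.1055, 0.0207]
tcp_rot: [179.7, -0.1, 78.7]
wrist_force: [-5.2, 0.6, 9.6]
opening: 0.0346
```

servo_tool([
  [[0, 0, 0, 0, 0, 0, 3.7], [0, 0, 0, 0, 0, 0, 4.0], [0, 0, 0, 0, 0, 0, 4.2], [0, 0, 0, 0, 0, 0, 4.2], [0, 0, 0, 0, 0, -0.5, 4.2], [0, 0, 0, 0, 0, -1.0, 4.2], [0, 0, 0, 0, 0, -1.0, 4.2], [0, 0, 0, 0, 0, -0.5, 4.2], [0, 0, 0, 0, 0, 0, 4.2]],
])

```text
time: 8.47
ee_pos: [0.5996, 0.1055, 0.0534]
tcp_rot: [179.7, -0.1, 78.7]
wrist_force: [-0.1, 0.6, -0.7]
opening: 0.0419
```

```bash
python3 - <<'E'
from h import *
go((.449,.2905,.15))
im=imaging.camera("scene");crop("s",im,240,120,150,110,5,"pics/s4.png")
E
```

```text
t 8.47 pos [0.5996 0.1055 0.0534] rot [ 1.7966e+02 -9.0000e-02  7.8750e+01] open 0.0419 F [-0.1  0.6 -0.7]
turn [ 0.0059 -0.0015 -0.0027] shift cm [ 15.22 -18.32  -9.75]
```

View pics/s4.png

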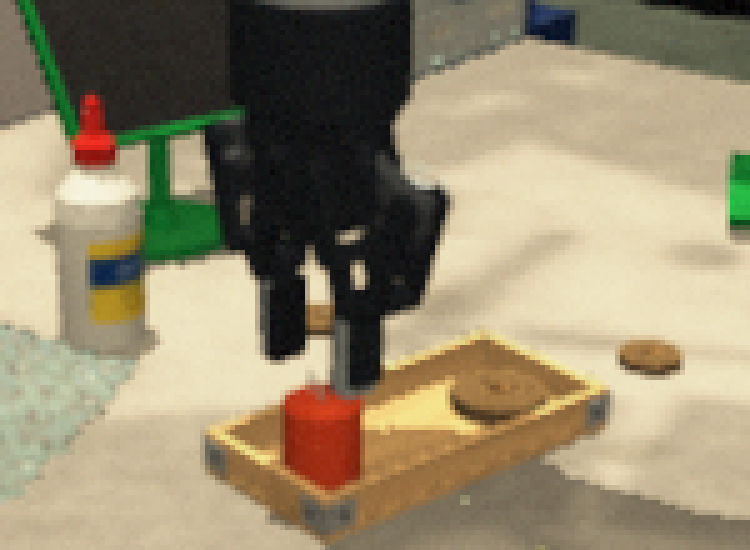

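The plug stands upright in the box at crop (322,440), and the fingers are clear of it. Next, up and over to the jar.

servo_tool([
  [[0.003, 0, 0, 0, 0, -2.0, 5], [0.003, 0, 0, 0, 0, -3.0, 8.5], [0, 0, 0, 1.0, -1.2, -3.0, 8.5], [0, 0, 0, 2.2, -2.6, -2.0, 8.5], [0, 0, 0, 2.2, -2.6, 0, 8.5], [0, 0, 0, 2.2, -2.6, 0, 8.5], [0, 0, 0, 2.2, -2.6, 0, 8.5], [0, 0, 0, 1.5, -1.8, 0, 8.5], [0, 0, 0, 0.8, -1.0, 0, 8.5], [0, 0, 0, 0, 0, 0, 8.5], [0, 0, 0, 0, 0, 0, 8.5]],
])

```text
time: 9.43
ee_pos: [0.4767, 0.2575, 0.1575]
tcp_rot: [-180.0, -0.2, 78.6]
wrist_force: [0.3, -0.7, 0.1]
opening: 0.0847
```

```bash
python3 - <<'E'
from h import *
go((.449,.2905,.10))
t=imaging.camera("top");crop("t",t,290,140,130,90,6,"pics/t4.png")
E
```

```text
t 9.43 pos [0.4767 0.2575 0.1575] rot [-179.96   -0.2    78.59] open 0.0847 F [ 0.3 -0.7  0.1]
turn [-0.0007 -0.0035 -0.0054] shift cm [ 2.66 -3.36  5.76]
```

View pics/t4.png

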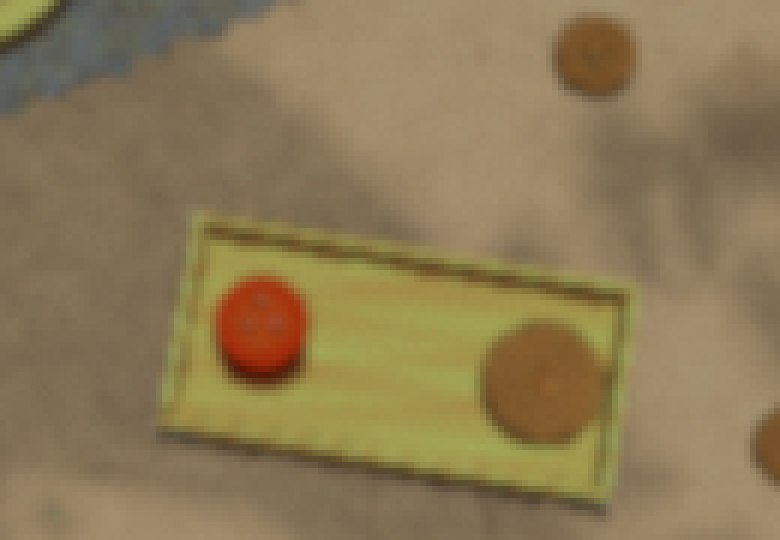

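The plug (crop (262,327)) is clear of the box end, with free space up to the medallion (crop (543,381)).

servo_tool([
  [[0, -0.003, -0.005, 0.8, -1.0, 0.5, 8.5], [0, 0, 0, 0.8, -1.0, 1.0, 8.5], [0, 0, 0, 0.5, -0.7, 1.0, 8.5], [0, 0, 0, 0.2, -0.3, 1.0, 8.5], [0, 0, 0, 0, 0, 0.5, 8.5], [0, 0, 0, 0, 0, 0, 8.5], [0, 0, 0, 0, 0, 0, 8.5]],
])

```text
time: 10.07
ee_pos: [0.4508, 0.2855, 0.1108]
tcp_rot: [-179.8, 0.1, 78.7]
wrist_force: [-0.2, -0.2, 1.4]
opening: 0.0846
```

```bash
python3 - <<'E'
from h import *
go((.449,.2905,.017))
t=cv2.imread("pics/t4.png");t=cv2.resize(t,(130,90),interpolation=cv2.INTER_NEAREST)
bx=np.array([.5877,.0512]);a=np.radians(-11.1);X=np.array([np.cos(a),np.sin(a)]);Y=np.array([-np.sin(a),np.cos(a)])
for n,lo,hi,near,z in [("plug",(0,190,70),(12,255,255),(44,54),.045),("med",(10,140,80),(19,255,255),(90,63),.015)]:
    c,_=blob(t,lo,hi,near,14);q,r=cv2.minEnclosingCircle(c);e=cv2.fitEllipse(c);P=onz("top",e[0][0]+290,e[0][1]+140,z)
    print(n,e,r,P,"box frame",(P[:2]-bx)@X,(P[:2]-bx)@Y)
E
```

```text
t 10.07 pos [0.4508 0.2855 0.1108] rot [-1.7983e+02  1.5000e-01  7.8650e+01] open 0.0846 F [-0.2 -0.2  1.4]
turn [-0.003   0.0026 -0.0044] shift cm [ 0.48 -0.24  9.38]
plug ((43.14345169067383, 54.484169006347656), (14.175447463989258, 16.46598243713379), 0.32746943831443787) 8.558721542358398 [0.59630152 0.10421025 0.045     ] box frame -0.0017650315411481612 0.05367455060541661
med ((90.14175415039062, 63.52578353881836), (18.126474380493164, 19.061527252197266), 99.6468734741211) 9.892266273498535 [ 0.57717621 -0.00491642  0.015     ] box frame 0.00047672927756650023 -0.057092687106835335
```

servo_tool([
  [[0, 0, 0, 0.2, -0.1, 1.0, 8.5], [0, 0, 0, 0.2, -0.1, 1.5, 8.5], [0, 0, 0, 0, 0, 1.5, 8.5], [0, 0, 0, 0, 0, 1.5, 8.5], [0, 0, 0, 0, 0, 1.0, 8.5], [0, 0, 0, 0, 0, 0.5, 8.5], [0, 0, 0, 0, 0, 0, 8.5], [0, 0, 0, 0, 0, 0, 8.5]],
])

```text
time: 10.73
ee_pos: [0.4513, 0.2894, 0.0369]
tcp_rot: [-180.0, 0.0, 78.5]
wrist_force: [0.6, 0.7, 0.5]
opening: 0.0849
```

```bash
python3 - <<'E'
from h import *
go((.449,.2905,.017))
im=imaging.camera("scene");crop("s",im,240,190,150,110,5,"pics/s5.png")
E
```

```text
t 10.73 pos [0.4513 0.2894 0.0369] rot [-1.7996e+02  4.0000e-02  7.8490e+01] open 0.0849 F [0.6 0.7 0.5]
turn [-0.0007  0.0007 -0.0071] shift cm [ 0.06 -0.25  1.99]
```

View pics/s5.png

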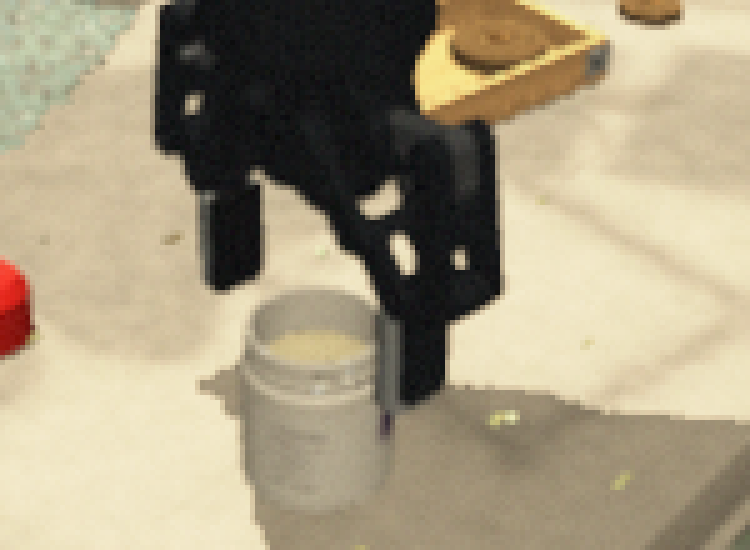

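The jaws straddle the jar (crop (315,400)), tips about level with the neck. I'll go lower and close.

servo_tool([
  [[0, 0, -0.005, 0.05, -0.2, 0.7, 8.5], [0, 0, 0, 0, 0, 0.7, 8.5], [0, 0, 0, 0, 0, 0.4, 8.5], [0, 0, 0, 0, 0, 0, 8.5], [0, 0, 0, 0, 0, 0, 6.5], [0, 0, 0, 0, 0, 0, 5.5], [0, 0, 0, 0, 0, 0, 4], [0, 0, 0, 0, 0, 0, 4], [0, 0, 0, 0, 0, 0, 4], [0, 0, 0, 0, 0, 0, 4]],
], force=50)

```text
time: 11.62
ee_pos: [0.451, 0.2915, 0.0203]
tcp_rot: [179.8, -0.2, 78.8]
wrist_force: [0.3, -0.6, -1.3]
opening: 0.0498
```

```bash
python3 - <<'E'
from h import *
go((.449,.2905,.017))
im=imaging.camera("scene");crop("s",im,240,190,150,110,5,"pics/s6.png")
E
```

```text
t 11.62 pos [0.451  0.2915 0.0203] rot [ 1.7983e+02 -1.7000e-01  7.8800e+01] open 0.0498 F [ 0.3 -0.6 -1.3]
turn [ 0.003  -0.0029 -0.0017] shift cm [-0.14 -0.17  0.33]
```

View pics/s6.png

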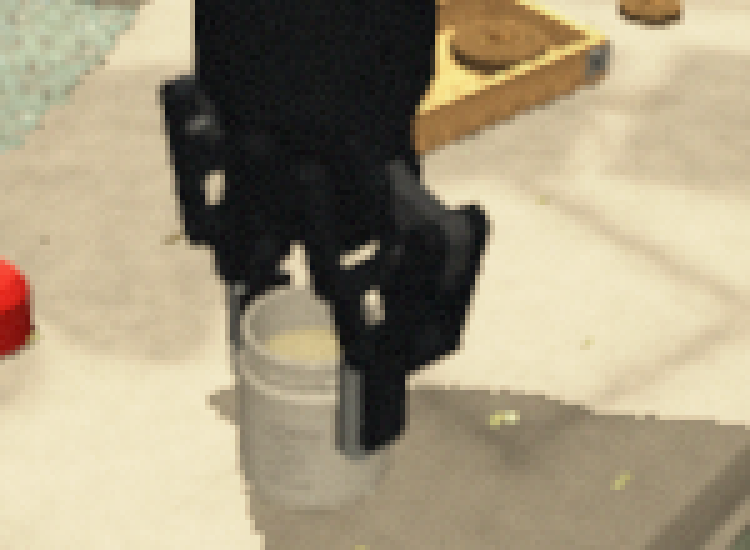

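servo_tool([
  [[0, 0, 0, 0, 0, -0.7, 4], [0, 0, 0, 0, 0, -1.4, 4], [0, 0, 0, 0, 0, -2.0, 4], [0, 0, 0, 0, 0, -2.0, 4], [0, 0, 0, 0, 0, -2.0, 4], [0, 0, 0, 0, 0, -1.2, 4], [0, 0, 0, 0, 0, -0.5, 4], [0, 0, 0, 0, 0, 0, 4]],
])

```text
time: 12.33
ee_pos: [0.4494, 0.2905, 0.124]
tcp_rot: [179.9, -0.0, 78.8]
wrist_force: [0.4, 1.1, -0.7]
opening: 0.05
```

```bash
python3 - <<'E'
from h import *
go((.5881,.053,.13))
im=imaging.camera("scene");crop("s",im,240,140,150,110,5,"pics/s7.png")
E
```

```text
t 12.33 pos [0.4494 0.2905 0.124 ] rot [ 1.7995e+02 -5.0000e-02  7.8800e+01] open 0.05 F [ 0.4  1.1 -0.7]
turn [ 0.0009 -0.0008 -0.0017] shift cm [-20.6   18.21  -0.6 ]
```

View pics/s7.png

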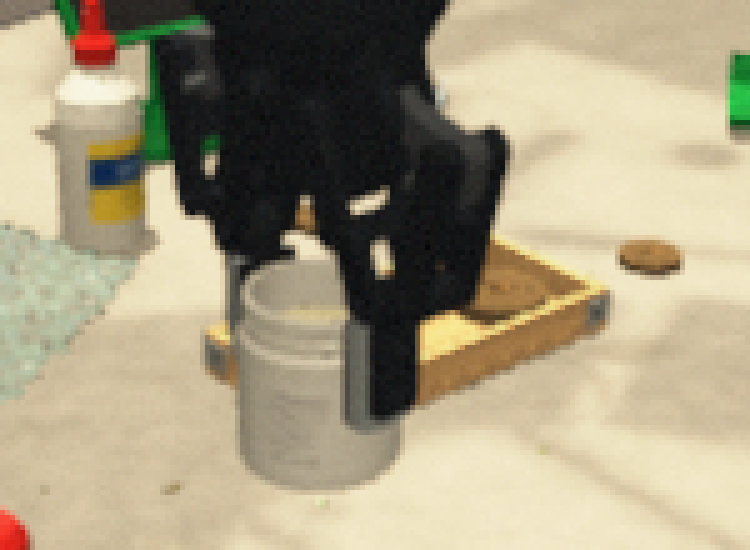

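The jar hangs upright at crop (318,380). I'll carry it over the free space.

servo_tool([
  [[0, 0, 0, -0.6, 0.5, -0.3, 4], [0, 0, 0, -1.3, 1.1, -0.3, 4], [0, 0, 0, -2.0, 1.8, 0, 4], [0, 0, 0, -2.4, 2.1, 0, 4], [0, 0, 0, -2.4, 2.1, 0, 4], [0, 0, 0, -2.4, 2.1, 0, 4], [0, 0, 0, -2.4, 2.1, 0, 4], [0, 0, 0, -2.0, 1.8, 0, 4], [0, 0, 0, -1.3, 1.1, 0, 4], [0, 0, 0, -0.6, 0.5, 0, 4], [0, 0, 0, 0, 0, 0, 4], [0, 0, 0, 0, 0, 0, 4]],
])

```text
time: 13.38
ee_pos: [0.5657, 0.0754, 0.1182]
tcp_rot: [-179.2, 0.4, 78.9]
wrist_force: [-0.9, -0.4, -1.2]
opening: 0.0492
```

```bash
python3 - <<'E'
from h import *
go((.5881,.053,.0253))
E
```

```text
t 13.38 pos [0.5657 0.0754 0.1182] rot [-179.19    0.44   78.93] open 0.0492 F [-0.9 -0.4 -1.2]
turn [-0.0141  0.0076  0.0005] shift cm [-1.7   2.76  9.26]
```

servo_tool([
  [[-0.007, 0.004, 0, -0.5, 0.8, 0, 4], [-0.007, 0.004, 0, -0.6, 1.0, 0, 4], [0, 0, 0, -0.4, 0.6, 0.3, 4], [0, 0, 0, -0.2, 0.2, 0.6, 4], [0, 0, 0, 0, 0, 0.8, 4], [0, 0, 0, 0, 0, 0.6, 4], [0, 0, 0, 0, 0, 0, 4], [0, 0, 0, 0, 0, 0, 4]],
])

```text
time: 14.05
ee_pos: [0.5885, 0.0555, 0.0914]
tcp_rot: [-180.0, -0.1, 79.2]
wrist_force: [-0.3, -0.5, -0.6]
opening: 0.0496
```

```bash
python3 - <<'E'
from h import *
go((.5881,.053,.0253))
E
```

```text
t 14.05 pos [0.5885 0.0555 0.0914] rot [-1.7997e+02 -8.0000e-02  7.9230e+01] open 0.0496 F [-0.3 -0.5 -0.6]
turn [-0.0005 -0.0013  0.0057] shift cm [-0.26  0.02  6.61]
```

servo_tool([
  [[0, 0, 0.005, -0.2, 0, 0.3, 4], [0, 0, 0, -0.1, 0, 0.6, 4], [0, 0, 0, 0, 0, 0.8, 4], [0, 0, 0, 0, 0, 0.6, 4], [0, 0, 0, 0, 0, 0.2, 4], [0, 0, 0, 0, 0, 0, 4], [0, 0, 0, 0, 0, 0, 4]],
])

```text
time: 14.63
ee_pos: [0.587, 0.0529, 0.0634]
tcp_rot: [-179.9, -0.1, 79.0]
wrist_force: [0.1, 0.8, -1.3]
opening: 0.0498
```

```bash
python3 - <<'E'
from h import *
go((.5881,.053,.0253))
im=imaging.camera("scene");crop("s",im,240,120,150,110,5,"pics/s8.png")
E
```

```text
t 14.63 pos [0.587  0.0529 0.0634] rot [-1.7993e+02 -7.0000e-02  7.8960e+01] open 0.0498 F [ 0.1  0.8 -1.3]
turn [-0.0013 -0.0012  0.0011] shift cm [0.03 0.11 3.81]
```

View pics/s8.png

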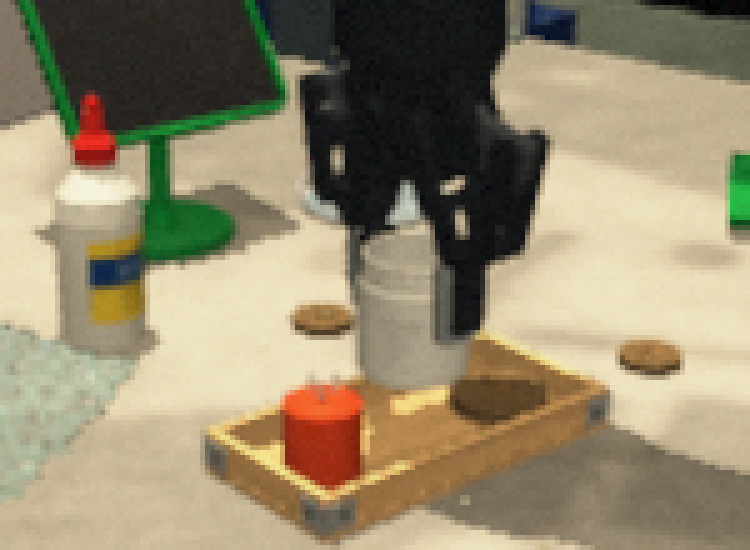

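The jar (crop (415,330)) hangs between plug and medallion, inside the walls. I'll lower it.

servo_tool([
  [[0, 0, 0, 0, 0.05, 0.4, 4], [0, 0, 0, 0, 0, 0.7, 4], [0, 0, 0, 0, 0, 0.7, 4], [0, 0, 0, 0, 0, 0.5, 4], [0, 0, 0, 0, 0, 0.3, 4], [0, 0, 0, 0, 0, 0, 4], [0, 0, 0, 0, 0, 0, 4]],
])

```text
time: 15.27
ee_pos: [0.5878, 0.0529, 0.0348]
tcp_rot: [-180.0, -0.1, 79.0]
wrist_force: [-0.3, 1.0, -0.6]
opening: 0.0497
```

```bash
python3 - <<'E'
from h import *
go((.5881,.053,.0253))
E
```

```text
t 15.27 pos [0.5878 0.0529 0.0348] rot [-1.7996e+02 -8.0000e-02  7.8970e+01] open 0.0497 F [-0.3  1.  -0.6]
turn [-0.0007 -0.0014  0.0012] shift cm [0.01 0.03 0.95]
```

servo_tool([
  [[0, 0, 0, 0, 0, 0.3, 4], [0, 0, 0, 0, 0, 0.3, 4], [0, 0, 0, 0, 0, 0.2, 4], [0, 0, 0, 0, 0, 0.1, 4], [0, 0, 0, 0, 0, 0.1, 4], [0, 0, 0, 0, 0, 0, 4]],
])

```text
time: 15.77
ee_pos: [0.5883, 0.0529, 0.0252]
tcp_rot: [180.0, -0.1, 79.0]
wrist_force: [-0.1, 0.1, -0.9]
opening: 0.0499
```

servo_tool([
  [[0, 0, 0, 0, 0, 0.08, 4], [0, 0, 0, 0, 0, 0.08, 4], [0, 0, 0, 0, 0, 0.08, 4]],
])

```text
time: 16.02
ee_pos: [0.5885, 0.0529, 0.025]
tcp_rot: [179.9, -0.1, 79.0]
wrist_force: [-3.5, -0.3, 6.4]
opening: 0.0496
```

```bash
python3 - <<'E'
from h import *
go((.5881,.053,.0253))
im=imaging.camera("scene");crop("s",im,240,120,150,110,5,"pics/s9.png")
E
```

```text
t 16.02 pos [0.5885 0.0529 0.025 ] rot [ 1.7988e+02 -1.3000e-01  7.8960e+01] open 0.0496 F [-3.5 -0.3  6.4]
turn [ 0.002  -0.0022  0.0011] shift cm [-0.   -0.04 -0.03]
```

View pics/s9.png

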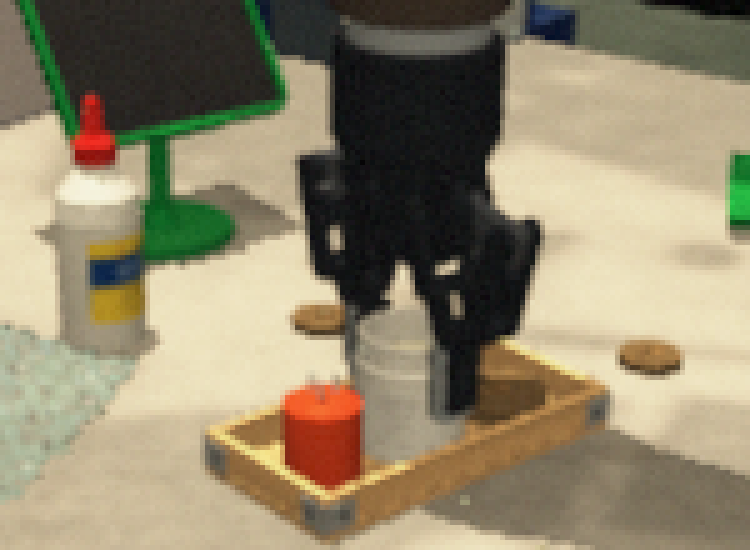

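Contact came at the expected height, 6 N, with the jar standing on the floor. I'll release it and retreat.

servo_tool([
  [[0, 0, 0, 0, 0, 0, 5.3], [0, 0, 0, 0, 0, 0, 5.6], [0, 0, 0, 0, 0, 0, 6.0], [0, 0, 0, 0, 0, 0, 6.0], [0, 0, 0, 0, 0, -0.5, 6.0], [0, 0, 0, 0, 0, -1.0, 6.0], [0, 0, 0, 0, 0, -2.0, 6.0], [0, 0, 0, 0, 0, -3.0, 6.0], [0, 0, 0, 0, 0, -3.0, 6.0], [0, 0, 0, 0, 0, -2.0, 6.0], [0, 0, 0, 0, 0, -1.0, 6.0], [0, 0, 0, 0, 0, 0, 6.0]],
])

```text
time: 17.07
ee_pos: [0.5873, 0.0526, 0.1588]
tcp_rot: [179.9, -0.1, 79.0]
wrist_force: [-0.8, -0.2, 0.6]
opening: 0.0598
```

servo_tool([
  [[0, 0, 0, -1.0, -1.0, 0, 6.0], [0, 0, 0, -1.5, -2.0, -1, 6.0], [0, 0, 0, -1.5, -3.0, -1, 6.0], [0, 0, 0, -1.5, -3.0, 0, 6.0], [0, 0, 0, -1.5, -3.0, 0, 6.0], [0, 0, 0, -1.5, -3.0, 0, 6.0], [0, 0, 0, -1.5, -3.0, 0, 6.0], [0, 0, 0, -1.5, -2.0, 0, 6.0], [0, 0, 0, -0.5, -1.0, 0, 6.0], [0, 0, 0, 0, 0, 0, 6.0], [0, 0, 0, 0, 0, 0, 6.0]],
])

```text
time: 17.98
ee_pos: [0.3463, -0.0272, 0.1678]
tcp_rot: [-179.6, -0.0, 79.0]
wrist_force: [0.7, 0.1, -0.7]
opening: 0.0599
```

```bash
python3 - <<'E'
from h import *
go((.5881,.053,.0253))
im=imaging.camera("scene");crop("s",im,240,120,150,110,5,"pics/s10.png")
t=imaging.camera("top");crop("t",t,290,140,130,90,6,"pics/t10.png")
bx=np.array([.5877,.0512]);a=np.radians(-11.1);X=np.array([np.cos(a),np.sin(a)]);Y=np.array([-np.sin(a),np.cos(a)])
for n,lo,hi,near,z in [("plug",(0,190,70),(12,255,255),(333,194),.045),("med",(10,140,80),(19,255,255),(380,203),.015)]:
    c,_=blob(t,lo,hi,near,14);e=cv2.fitEllipse(c);P=onz("top",*e[0],z)
    print(n,e,P.round(4),"box",((P[:2]-bx)@X).round(4),((P[:2]-bx)@Y).round(4))
E
```

```text
t 17.98 pos [ 0.3463 -0.0272  0.1678] rot [-1.7963e+02 -2.0000e-02  7.9020e+01] open 0.0599 F [ 0.7  0.1 -0.7]
turn [-0.0065 -0.0004  0.002 ] shift cm [12.47 22.3  14.11]
plug ((333.15435791015625, 194.4848175048828), (14.245450973510742, 16.197359085083008), 179.58685302734375) [0.5963 0.1042 0.045 ] box -0.0018 0.0536
med ((380.1260986328125, 203.5025634765625), (18.202302932739258, 18.982023239135742), 93.45612335205078) [ 0.5772 -0.0049  0.015 ] box 0.0005 -0.057
```

View pics/s10.png

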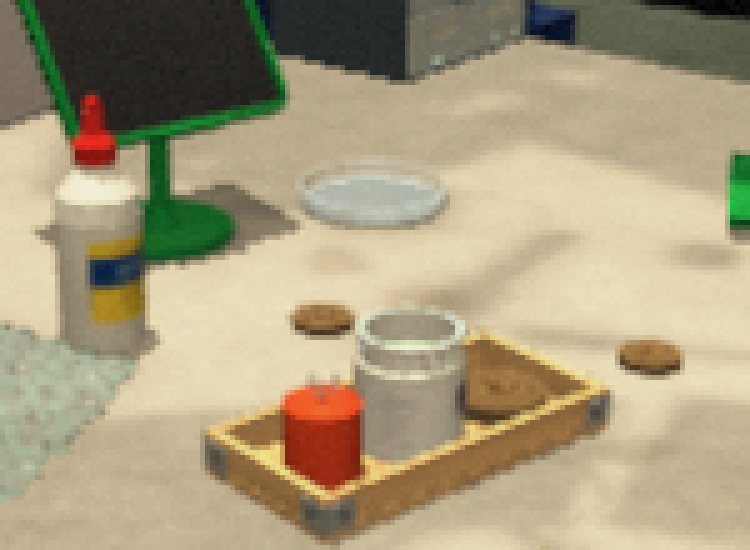

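View pics/t10.png

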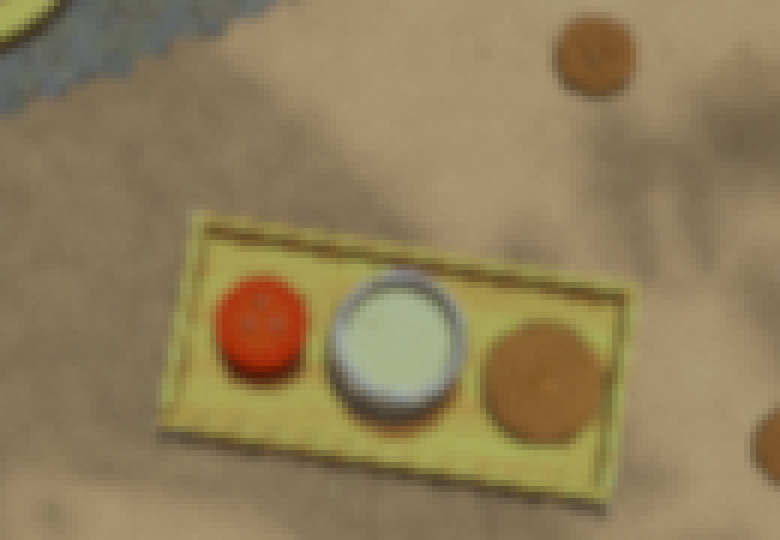

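All three are in the box: plug at crop (262,327), jar at (397,345), medallion at (543,381) and flat. There are gaps between them, and the arm is clear. Handing in.

```bash
python3 - <<'E'
from h import *
P,e=tri((240+411/5-.4,120+329/5-.4),(290+397/6-.4,140+338/6-.4));print("jar rim",P.round(4),e)
d=P[:2]-np.array([.5877,.0512]);a=np.radians(-11.1);print(d@[np.cos(a),np.sin(a)],d@[-np.sin(a),np.cos(a)])
print(bot.job_done())
E
```

```text
jar rim [0.5874 0.0543 0.0628] 0.0016439151048685888
-0.000896134522536861 0.0030103656280827916
the job is handed in; nothing more can be done
None
```

I gripped the plug and then the jar by their round bodies, carried them over, and lowered each one until the wrist force showed contact with the box floor. Then I let go, moved the arm clear and handed the job in at about 18 s; no verdict was reported.

**Last checks, in the box frame:**

| Item | x (mm) | y (mm) | What the views showed |
|---|---|---|---|
| Plug | -2 | 54 | upright, pins up |
| Jar | -1 | 3 | upright; rim measured at 62.8 mm from two views, 63 mm expected |
| Medallion | 0.5 | -57 | flat, not moved |

- **Fit:** all three items are inside the limits, with visible gaps between them.
- **Contact:** the arm was about 0.25 m from the box, with nothing held.

**Small disagreements:**
- Two-view heights of the box rim and plug top came out 2–5 mm low, so I placed both items from the top view with the given heights. Floor contact then came within 0.5 mm of the expected height.
- The gripper read about 1–2 mm less than the nominal diameters while holding each item.

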